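Click the blue filter cube into the microscope's filter bay

TASK

Take the blue filter cube from the mat, stand it on the open loading shelf of the filter bay in line with the lane, and then push it along the lane, past the two sprung balls, until it clicks fully home under the bridge. Leave it upright there, let go, and do not disturb the other cubes, the objectives or the cleaner bottle.

Things in the scene. Friction and masses are not known exactly. Their poses are not given: they have to be found in the camera images.
- cube_blue_mid (a point): Blue filter cube: black block 44 (its x) x 40 (its y) x 50 (z) mm, about 120 g, blue top, round blue window on both x faces. Upright groove 10 mm wide, 3 mm deep, full height, mid-way on both y faces, for the bay's balls. Ends alike: either x face may lead. Starts upright on the mat, in any of its three places. Point at its centre, 25 mm up; axes along the block.
- bay_home (a point): Centre of a cube seated in the bay: where the blue cube's centre must end, 37 mm above the table. Its x axis is the level push direction into the lane, y to the left of that, z up. The end stop's face is at x = +22.5 mm, 0.5 mm beyond the seated cube; the seated cube's rear face is at x = -22 mm, about level with the lane mouth.
- bay_shelf (a point): Centre of a cube standing on the open loading shelf, 66 mm before bay_home against the push direction; same height and axes. No walls beside it; the shelf's floor is the base plate, 12 mm above the table.
- bay: Filter bay, fixed, on the left or right. Grey base plate 130 (x) x 90 x 12 mm; origin at centre of its underside, x = push direction, home at x = +30 mm. Black lane walls 42 mm apart (1 mm play each side of the cube), 18 mm high, from x = +5 mm to the stop; mouth flared out to x = -14 mm. Brass spring housings outside both walls reach y = +-43 mm.
- bay_bridge (a point): Middle of the underside of the black bridge over the lane's far end, 53 mm above the lane floor (3 mm over the cube); it covers x = +14 to +30 mm from bay_home, its top is 6 mm higher, its posts stand on the walls from x = +18 mm. It keeps the cube from being lowered straight in.
- ball_left (a joint): Sprung ball beside bay_home at +y, 10 mm above the floor. 0 = fully out (m); about 0.002 while it rides on the cube's side; near 0 again once clicked into the groove. The balls meet the cube 27 mm short of home, together take about 10 N of push to pass, and pull the cube home over the last 4 mm.
- ball_right (a joint): The same for the ball in the wall at -y.
- mat: Fixed light-grey plastic mat 260 (x) x 100 (y) x 6 mm on which the three cubes stand in a row along its x, about 85 mm apart. Origin at the centre of its underside.
- cube_green_mid (a point): Filter cube exactly like the blue one but with green windows and top; stands on the mat, to be left alone. Point at its centre.
- cube_orange_mid (a point): Filter cube exactly like the blue one but with orange windows and top; stands on the mat, to be left alone. Point at its centre.
- objective_a_mid (a point): Standing microscope objective, black with a yellow band, 32 mm diameter, 50 mm tall, loose, between mat and bay. Point at its centre.
- objective_b_mid (a point): Standing microscope objective, black with a red band, 32 mm diameter, 50 mm tall, loose, farther out. Point at its centre.
- cleaner_mid (a point): White lens-cleaner bottle with blue cap, 48 mm diameter, 110 mm tall, loose, standing at the right. Point at its centre.

How it is judged (in metres and radians):
On the way, in this order (a step that is already met when the one before it is completed fails the run):
1. the blue cube stands upright on the loading shelf's floor, in line with the lane and short of the balls (x of cube_blue_mid in the frame of bay_home between -0.092 and -0.03 m and y of cube_blue_mid in the frame of bay_home between -0.015 and 0.015 m and z of cube_blue_mid in the frame of bay_home between -0.004 and 0.004 m and angle between cube_blue_mid's own z axis and vertical below 0.08 rad and angle between the x axis of cube_blue_mid and the x axis of bay_home, either way round below 0.4 rad), for 0.2 s.
2. the blue cube has been pushed past the balls and has clicked home (x of cube_blue_mid in the frame of bay_home between -0.002 and 0.002 m and y of cube_blue_mid in the frame of bay_home between -0.002 and 0.002 m and z of cube_blue_mid in the frame of bay_home between -0.003 and 0.003 m and angle between cube_blue_mid's own z axis and vertical below 0.08 rad and angle between the x axis of cube_blue_mid and the x axis of bay_home, either way round below 0.07 rad and value of joint each of ball_left, ball_right below 0.0012 m), for 0.2 s.
At the end, for the whole second after the job is handed in: The blue cube stands upright in the bay with its centre within 2 mm of bay_home along and across the lane (3 mm in height), its x axis within 0.07 rad of the lane's (either way round), both balls clicked out into its grooves (pressed in less than 1.2 mm), at rest (all of step 2 and linear speed of cube_blue below 0.01 m/s); the robot touches nothing.
It fails at once if another cube, an objective or the cleaner bottle is moved by more than 20 mm (distance of any of cube_green_mid, cube_orange_mid, objective_a_mid, objective_b_mid, cleaner_mid from where it was at the start of the episode above 0.02 m).
It also fails if it takes over 51 s, if anything falls off the work surface, if the arm or the gripper's body presses on something with over 40 N, if the wrist force passes 120 N, or if a joint passes its speed limit or range.

ROBOT

A 6-joint arm with a two-finger parallel gripper is mounted at the origin on the work surface. World frame = base frame: x ahead of the robot, y to its left, z up, the work surface at z = 0. Lengths are in mm, angles in rad, forces in N, time in s.
With the tool pointing down it reaches from about 400 to 925 mm from the base axis. Payload 12.5 kg.
Tool frame: the origin (TCP) lies at the very end of the fingers, on their centre line; the grasp point (between the pads) lies 19 mm behind it; z points along the fingers, y is the direction in which the jaws open and shut (so a half turn about z gives the same grasp; the last joint's range is limited). The gripper opens to 95 mm and grips with 3 to 60 N. Pads are 20 mm wide; open, the fingers measure 119 mm over their backs; the gripper's body (75 mm by 180 mm) begins 59 mm behind the grasp point.
Start: joints at [1.142, 0.491, 1.559, -0, 1.092, -0.106], TCP at [198.248, 592.743, 214.661] pointing down, gripper open.
Joint ranges: [-3.1, 3.1], [-0.84, 2.19], [0.05, 2.79], [-1.13, 4.28], [0.06, 2.93], [-2.69, 2.69]. Speed limits (rad/s): [2.22, 2.22, 2.79, 3.14, 3.14, 3.14].

INTERFACE

Orientations are given as [roll, pitch, yaw] about the fixed x, y, z axes, in that order (R = Rz(yaw) Ry(pitch) Rx(roll)).
In Python, from cell import env, read_camera, get_calibration gives the robot as it stands.
- The arm moves only by the tool arm_command, never from a script. Its argument "targets" is a list of rows, each a list of 3 entries, a list of its own where there are three numbers: the turn, a rotation vector about the tool's x, y, z in rad, then the shift along the tool's x, y, z in m, then the closure in counts, from 0 (fully open) to 255 (shut). In form: [[[rx, ry, rz], [tx, ty, tz], fingers], ...]. A call has 1 to 8 rows; each row is the pose to reach, as a shift and turn from the pose commanded when the call began, along the tool's axes at that moment; what a row does not reach only later rows make up. A row lasts 1/10 s, in which the tool goes at most 50 mm and 8.59 degrees, less where a joint would pass 70% of its speed; a pose out of reach is approached as far as the arm can. A call with a gripper value outside its range is refused whole. The fingers move at their own pace and stop on an object; the grip force is fixed at half the most. Time passes only in rows, so rows that repeat a pose let the fingers close. It gives the time, the measured TCP pose, the force and the opening at its end, in the units of the state.
- env.state(): the state, without advancing time (a new reading comes with each control period).
- read_camera(name): name is "scene" or "top"; returns (picture, depth): 420x560x3 uint8, blue, green, red; 420x560 float32, mm along the optical axis (not along the pixel's ray), 0 where there is no reading.
- get_calibration(name): a dict with "vfov" (degrees; the focal length in pixels is half the picture's height over the tangent of half this angle, whatever the lens; pixels are square), "cx", "cy" (the principal point, pixels), "k1" (the pictures are not rectified: a ray, as slopes to the right and down, at radius r is drawn at 1 + k1 r^2 times it, then the intrinsics apply), "world_from_camera" (4x4, takes a point from camera to world coordinates). Camera axes: x right, y down, z forward; pixel columns grow to the right and rows downward; lengths in mm; the calibration is good to about 2 mm. A picture is of the moment at which its call begins. get_calibration takes no time and is no camera call.
- env.job_done(): hands the job in, once; it reports no verdict.
The state is a dict: "t": time; "joints": joint angles; "qvel": joint speeds; "tau": joint torques, N m; "eef_pos": TCP position; "tcp_rot": TCP orientation; "ft_force": force on the tool from outside, world axes, zero at the start; "moment": the same for the moment, N m; "opening": opening from 0.0 (shut) to 1.0 (fully open).
Only numpy, scipy, OpenCV 4.12 (cv2) and the standard library are available. Lean on these libraries where they do the work, as an engineer would, in place of code of your own. Each camera call takes 0.05 s, during which the arm holds its last target.

## Working session

There is one attempt and no reset: what is moved stays moved. The work goes in short steps, Python scripts to look and compute and a tool call to move; the robot and the scene stay as the last step left them, time stands still between calls to the robot, and variables do not carry over. Pictures are saved under pics/ and viewed, and the job is handed in when it is done.

Besides the shell and the picture viewer there is one more tool, called after ">>>" as name([rows], argument=value, ...), one row to a line, values as JSON. arm_command: Moves the arm, as the interface text tells. Its arguments: {"type":"object","properties":{"targets":{"type":"array"}},"required":["targets"]}

```bash
ls; mkdir -p pics
python3 - <<'E'
from cell import env, read_camera, get_calibration
import cv2,numpy as np
for n in("scene","top"):
    p,d=read_camera(n); cv2.imwrite(f"pics/{n}0.png",p); np.savez(f"pics/{n}0.npz",p=p,d=d)
    print(n,get_calibration(n))
print(env.state())
E
```

```text
pics
scene {'vfov': 51.5577763788341, 'cx': 278.45370495725393, 'cy': 211.3477534482472, 'k1': -0.04912453103202474, 'world_from_camera': array([[-4.92996781e-01,  5.92707680e-01, -6.36907985e-01,
         1.15753580e+03],
       [ 8.70003310e-01,  3.41697346e-01, -3.55439396e-01,
         2.19397564e+02],
       [ 6.95810836e-03, -7.29342533e-01, -6.84113335e-01,
         6.71210627e+02],
       [ 0.00000000e+00,  0.00000000e+00,  0.00000000e+00,
         1.00000000e+00]])}
top {'vfov': 45.64310744795547, 'cx': 278.35633694444334, 'cy': 210.05830938483004, 'k1': -0.025523972329302248, 'world_from_camera': array([[-1.16164321e-02, -9.91849694e-01,  1.26882790e-01,
         4.13255280e+02],
       [-9.99898164e-01,  1.25741050e-02,  6.74932408e-03,
        -1.13437664e+02],
       [-8.28975256e-03, -1.26791466e-01, -9.91894755e-01,
         1.38714335e+03],
       [ 0.00000000e+00,  0.00000000e+00,  0.00000000e+00,
         1.00000000e+00]])}
{'t': 0.1, 'joints': array([ 1.14243384e+00,  4.91463590e-01,  1.55939968e+00, -1.84928834e-05,
        1.09171550e+00, -1.05590944e-01]), 'qvel': array([-0.00079312, -0.00137696, -0.00058401,  0.00125141,  0.0021049 ,
       -0.00087823]), 'tau': array([ 3.53855663e-03, -6.13618898e+01, -2.58608633e+01,  6.93782838e-02,
        4.70342883e-02, -6.03533181e-05]), 'eef_pos': array([198.13071277, 592.52615492, 214.1385166 ]), 'tcp_rot': array([-3.14061030e+00, -8.76203402e-05,  2.81882960e+00]), 'ft_force': array([-0.21939454, -0.21946185, -0.16299073]), 'moment': array([-0.01027952,  0.00973354, -0.02646067]), 'opening': 0.9987596903103112}
```

View pics/scene0.png

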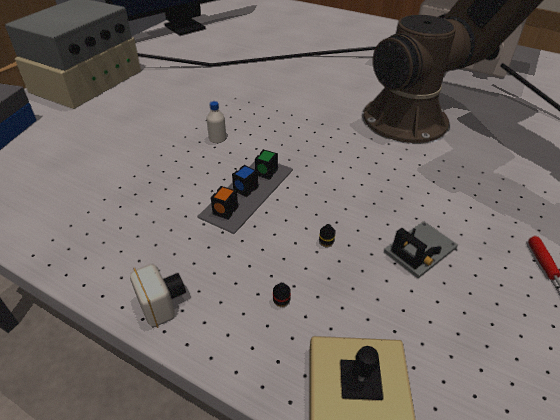

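View pics/top0.png

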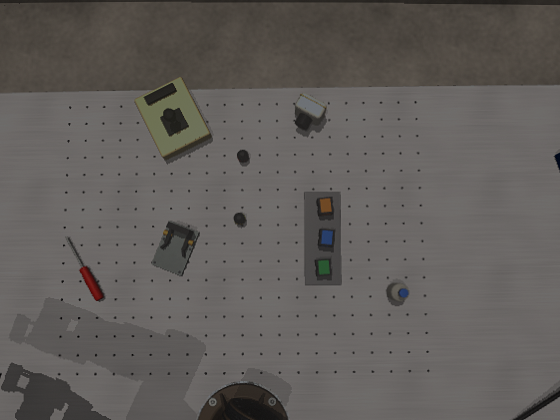

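Run:
```python
import cv2,numpy as np
t=np.load("pics/top0.npz")['p'];s=np.load("pics/scene0.npz")['p']
a=cv2.resize(t[210:290,140:220],(400,400),interpolation=cv2.INTER_CUBIC)
b=cv2.resize(t[185:290,290:350],(0,0),fx=4,fy=4,interpolation=cv2.INTER_CUBIC)[:400,:]
cv2.imwrite("pics/zt.png",np.clip(np.hstack([a,b]).astype(float)*1.6,0,255).astype(np.uint8))
a=cv2.resize(s[210:285,375:470],(0,0),fx=4,fy=4,interpolation=cv2.INTER_CUBIC)
b=cv2.resize(s[145:220,205:300],(0,0),fx=4,fy=4,interpolation=cv2.INTER_CUBIC)
cv2.imwrite("pics/zs.png",np.clip(np.hstack([a,b]).astype(float)*1.6,0,255).astype(np.uint8))
```

```text
(no output)
```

View pics/zt.png

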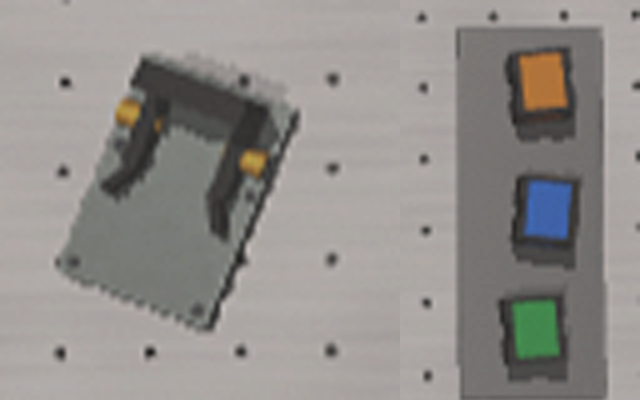

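View pics/zs.png

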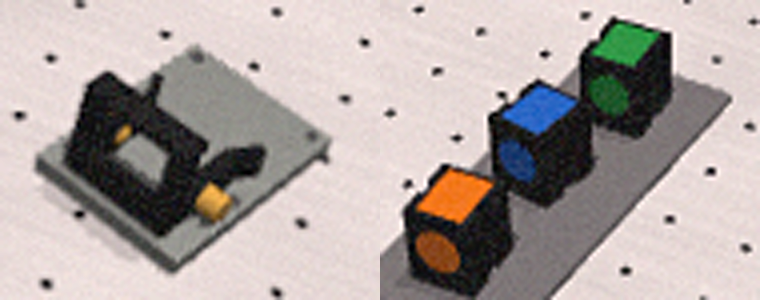

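```bash
cat > h.py <<'E'
import cv2,numpy as np
from cell import env, read_camera, get_calibration
def KD(n):
    c=get_calibration(n); f=210/np.tan(np.radians(c['vfov']/2))
    return np.array([[f,0,c['cx']],[0,f,c['cy']],[0,0,1]]),np.array([c['k1'],0,0,0.]),np.array(c['world_from_camera'])
def plane(n,uv,z):
    K,D,T=KD(n); s=cv2.undistortPoints(np.array(uv,float).reshape(-1,1,2),K,D)[:,0]
    d=np.c_[s,np.ones(len(s))]@T[:3,:3].T
    return T[:3,3]+d*((z-T[2,3])/d[:,2])[:,None]
def proj(n,P):
    K,D,T=KD(n); R=T[:3,:3].T
    return cv2.projectPoints(np.array(P,float).reshape(-1,1,3),cv2.Rodrigues(R)[0],-R@T[:3,3],K,D)[0][:,0]
def mask(p,lo,hi,S=110,V=40):
    h=cv2.cvtColor(p,cv2.COLOR_BGR2HSV)
    return cv2.inRange(h,(lo,S,V),(hi,255,255))
def blobs(m,a=10):
    n,l,st,c=cv2.connectedComponentsWithStats(m)
    return [(st[i,4],c[i],np.argwhere(l==i)[:,::-1]) for i in range(1,n) if st[i,4]>=a]
E
python3 - <<'E'
from h import *
for n in("top","scene"):
    p=np.load(f"pics/{n}0.npz")['p']; 
    for col,lo,hi in(("blue",100,130),("green",50,85),("orange",5,20)):
        for a,c,px in blobs(mask(p,lo,hi),30):
            P=plane(n,px,56)[:,:2]; r=cv2.minAreaRect(P.astype(np.float32))
            print(n,col,a,c.round(1),P.mean(0).round(1),[np.round(x,1) for x in r])
    # edge-based top outline in world
E
```

```text
top blue 145 [326.6 236.8] [ 509.9 -232.2] [array([ 509.8, -232.4]), array([27.6, 36.7]), np.float64(83.0)]
top blue 61 [403.  292.6] [ 360.3 -430.3] [array([ 360.5, -430.2]), array([21.3, 18.2]), np.float64(89.2)]
top green 130 [323.6 266.9] [ 430.2 -222.4] [array([ 430.5, -222.3]), array([34.1, 26.4]), np.float64(3.9)]
top orange 149 [325.3 204.8] [ 596.3 -231. ] [array([ 596.3, -230.9]), array([37.8, 28.6]), np.float64(4.9)]
scene blue 58 [213.9 105.3] [ 296.7 -471.5] [array([ 295.9, -472.2]), array([45.8, 20.5]), np.float64(41.1)]
scene blue 803 [ 15.6 124.1] [ 638.1 -880.2] [array([ 639.7, -882.5]), array([211.8,  87.2]), np.float64(16.1)]
scene blue 139 [244.3 171.9] [ 508.7 -233.1] [array([ 508.7, -232.9]), array([30. , 38.2]), np.float64(82.8)]
scene blue 66 [239.  184.7] [ 553.4 -218.4] [array([ 553.3, -217.6]), array([37.1, 16.4]), np.float64(65.2)]
scene green 113 [265.9 155.5] [ 429.6 -222.9] [array([ 429.1, -223.1]), array([37.8, 29.4]), np.float64(3.9)]
scene green 66 [261.8 168.3] [ 477.3 -205.3] [array([ 477.4, -205. ]), array([34.7, 18.8]), np.float64(48.4)]
scene or
[... 188 characters left out ...]
([242.9, 563.5]), np.float64(32.5)]
scene orange 1331 [541.7  31.1] [-847.5  287. ] [array([-888.5,  288.1]), array([499.8, 142.5]), np.float64(0.6)]
scene orange 162 [223.5 193.5] [ 595.  -231.1] [array([ 594.4, -231.4]), array([38.9, 29.8]), np.float64(4.7)]
scene orange 85 [218.9 207.5] [ 636.6 -213.7] [array([ 636.4, -213.6]), array([29.5, 20.7]), np.float64(35.7)]
scene orange 61 [427.9 260. ] [560.9 206.4] [array([561.3, 206.3]), array([14.5, 21.9]), np.float64(81.8)]
scene orange 36 [139.7 281.4] [ 865.  -223.8] [array([ 864.9, -224.1]), array([69. ,  1.9]), np.float64(60.2)]
scene orange 41 [152.  311.5] [ 901.9 -162.9] [array([ 901.7, -162.7]), array([66.1,  3. ]), np.float64(56.8)]
```

Run:
```python
from h import *
out=[]
for n,(x0,x1,y0,y1) in(("top",(140,215,210,285)),("scene",(375,470,210,285))):
    z=np.load(f"pics/{n}0.npz"); p,d=z['p'],z['d']
    K,D,T=KD(n)
    uv=np.array([(u,v) for v in range(y0,y1) for u in range(x0,x1)],float)
    s=cv2.undistortPoints(uv.reshape(-1,1,2),K,D)[:,0]
    dd=d[y0:y1,x0:x1].reshape(-1)
    P=(np.c_[s,np.ones(len(s))]*dd[:,None])@T[:3,:3].T+T[:3,3]
    H=P[:,2].reshape(y1-y0,x1-x0)
    print(n,np.percentile(H,[1,10,30,50,70,90,99]).round(1),(dd==0).mean())
    im=cv2.resize(np.clip(H*3+20,0,255).astype(np.uint8),(0,0),fx=4,fy=4,interpolation=0)
    im=cv2.cvtColor(im,cv2.COLOR_GRAY2BGR)
    hs=cv2.cvtColor(p,cv2.COLOR_BGR2HSV)[y0:y1,x0:x1]
    hh=cv2.resize(hs[:,:,1]*3,(0,0),fx=4,fy=4,interpolation=0); 
    out.append(np.hstack([im,cv2.cvtColor(hh,cv2.COLOR_GRAY2BGR)]))
    cv2.imwrite(f"pics/H{n}.png",out[-1])
    for a,c,px in blobs(mask(p[y0:y1,x0:x1].copy(),10,30,120,60),4):
        print(a,c+[x0,y0], [plane(n,[c+[x0,y0]],zz)[0].round(1) for zz in(22,)])
```

```text
top [-5.5 -2.   0.6  2.7  6.5 16.5 73.4] 0.0037333333333333333
18 [165.05555556 232.11111111] [array([530.7, 208.3,  22. ])]
21 [190.14285714 241.80952381] [array([503.2, 138.7,  22. ])]
scene [-2.  -0.6  0.5  1.5 10.1 28.7 72.3] 0.004350877192982456
12 [405.41666667 243.        ] [array([505.9, 152.9,  22. ])]
55 [427.98181818 259.98181818] [array([527.9, 205.9,  22. ])]
```

View pics/Htop.png

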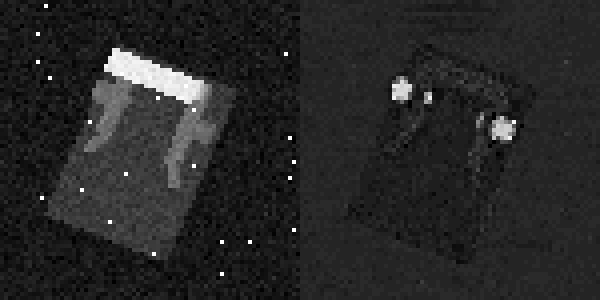

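View pics/Hscene.png

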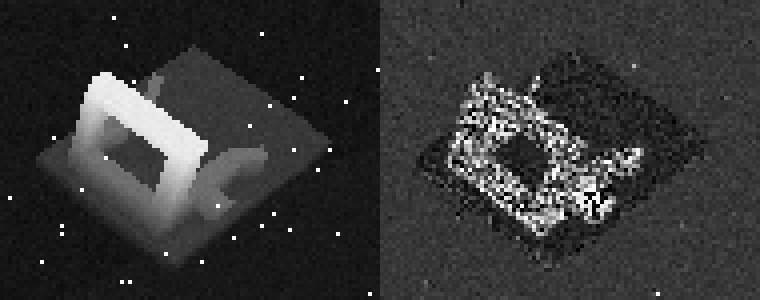

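Run:
```python
from h import *
for n,(x0,x1,y0,y1) in(("top",(140,215,210,285)),("scene",(375,470,210,285))):
    z=np.load(f"pics/{n}0.npz"); p,d=z['p'],z['d']
    d=cv2.medianBlur(d,3)
    K,D,T=KD(n)
    uv=np.array([(u,v) for v in range(y0,y1) for u in range(x0,x1)],float)
    s=cv2.undistortPoints(uv.reshape(-1,1,2),K,D)[:,0]
    dd=d[y0:y1,x0:x1].reshape(-1)
    P=(np.c_[s,np.ones(len(s))]*dd[:,None])@T[:3,:3].T+T[:3,3]
    H=P[:,2].reshape(y1-y0,x1-x0)
    h0=np.median(H[H<6])
    for th in(6,8):
        m=((H-h0)>th).astype(np.uint8)
        m=cv2.morphologyEx(m,cv2.MORPH_OPEN,np.ones((3,3)))
        b=max(blobs(m),key=lambda q:q[0])
        uvb=b[2]+[x0,y0]; Hb=H[b[2][:,1],b[2][:,0]]-h0
        W=plane(n,uvb,12)[:,:2]; W=W[Hb<17]
        c,sz,a=cv2.minAreaRect(W.astype(np.float32)); print(n,th,h0,np.round(c,1),np.round(sz,1),round(a,1))
        # 30mm ahead
        ang=np.radians(a if sz[0]>sz[1] else a-90); 
        print(' yaw',ang,'home',np.round(np.array(c)+30*np.array([np.cos(ang),np.sin(ang)]),1))
    # bridge top
    br=(np.abs(P[:,2]-h0-71)<4); 
    W=plane(n,uv[br],71)[:,:2]; print(' bridge',cv2.minAreaRect(W.astype(np.float32)),W.mean(0))
```

```text
top 6 1.3019314949435739 [488.7 182.9] [ 92.8 128.2] 67.5
 yaw -0.3921756373864691 home [516.4 171.4]
top 8 1.3019314949435739 [488.3 182.3] [ 91.6 127.6] 67.7
 yaw -0.3893273866006293 home [516.  170.9]
 bridge ((535.8392333984375, 163.71066284179688), (61.3625373840332, 16.0792179107666), 68.92529296875) [536.12584934 163.7508323 ]
scene 6 0.7241917938738425 [491.3 183.2] [ 92.7 134.7] 68.1
 yaw -0.38211022004651457 home [519.1 172. ]
scene 8 0.7241917938738425 [490.8 182.8] [ 91.9 134.4] 67.7
 yaw -0.3884840966414557 home [518.5 171.4]
 bridge ((538.7427368164062, 163.92291259765625), (63.565757751464844, 20.635406494140625), 69.03368377685547) [539.17148504 164.16370968]
```

```bash
cat >> h.py <<'E'
def st():
    s=env.state(); print('t',round(s['t'],2),'pos',np.round(s['eef_pos'],1),'rot',np.round(s['tcp_rot'],4),'F',np.round(s['ft_force'],1),'open',round(s['opening'],3),'q',np.round(s['joints'],2)); return s
def mv(x,y,z,yaw,frm=None):
    """tool-axes shift [m], rz from pose frm (x,y,z,yaw), tool down"""
    if frm is None:
        s=env.state(); frm=(*s['eef_pos'],s['tcp_rot'][2])
    c,q=np.cos(frm[3]),np.sin(frm[3]); dx,dy,dz=x-frm[0],y-frm[1],z-frm[2]
    dw=(yaw-frm[3]+np.pi)%(2*np.pi)-np.pi
    print('rz %.4f  t %.4f %.4f %.4f'%(-dw,(dx*c+dy*q)/1e3,(dx*q-dy*c)/1e3,-dz/1e3))
E
python3 - <<'E'
from h import *
mv(480,180,214.7,2.85)
mv(509.3,-232.7,130,3.02,(480,180,214.7,2.85))
E
```

```text
rz -0.0312  t -0.3982 -0.3018 -0.0006
rz -0.1700  t -0.1467 -0.3869 0.0847
```

>>> arm_command([
  [[0,0,-0.03],[-0.398,-0.302,0],0],
  [[0,0,-0.03],[-0.398,-0.302,0],0],
  [[0,0,-0.03],[-0.398,-0.302,0],0],
  [[0,0,-0.03],[-0.398,-0.302,0],0],
  [[0,0,-0.03],[-0.398,-0.302,0],0],
  [[0,0,-0.03],[-0.398,-0.302,0],0],
  [[0,0,-0.03],[-0.398,-0.302,0],0],
  [[0,0,-0.03],[-0.398,-0.302,0],0],
])

```text
t: 0.9
eef_pos: [424.4, 260.5, 214.6]
tcp_rot: [3.142, -0.0, 2.849]
ft_force: [0.3, 1.2, 0.8]
opening: 1.003
```

Run:
```python
from h import *
st(); mv(509.3,-232.7,140,3.02)
```

```text
t 0.9 pos [424.4 260.5 214.6] rot [ 3.1416e+00 -1.0000e-04  2.8489e+00] F [0.3 1.2 0.8] open 1.003 q [ 0.42  0.31  1.86  0.    0.97 -0.86]
rz -0.1711  t -0.2236 -0.4477 0.0746
```

>>> arm_command([
  [[0,0,-0.17],[-0.224,-0.448,0],0],
  [[0,0,-0.17],[-0.224,-0.448,0],0],
  [[0,0,-0.17],[-0.224,-0.448,0],0],
  [[0,0,-0.17],[-0.224,-0.448,0],0],
  [[0,0,-0.17],[-0.224,-0.448,0],0],
  [[0,0,-0.17],[-0.224,-0.448,0],0],
  [[0,0,-0.17],[-0.224,-0.448,0],0],
  [[0,0,-0.17],[-0.224,-0.448,0],0],
])

```text
t: 1.7
eef_pos: [490.6, -127.9, 214.6]
tcp_rot: [3.141, -0.0, 3.019]
ft_force: [1.0, 0.6, -0.2]
opening: 1.0
```

Run:
```python
from h import *
st(); mv(509.3,-232.7,90,3.02)
```

```text
t 1.7 pos [ 490.6 -127.9  214.6] rot [ 3.1414e+00 -1.0000e-04  3.0185e+00] F [ 1.   0.6 -0.2] open 1.0 q [-0.39  0.32  1.84  0.    0.97 -1.83]
rz -0.0015  t -0.0314 -0.1017 0.1246
```

>>> arm_command([
  [[0,0,-0.0015],[-0.0314,-0.1017,0],0],
  [[0,0,-0.0015],[-0.0314,-0.1017,0],0],
  [[0,0,-0.0015],[-0.0314,-0.1017,0.03],0],
  [[0,0,-0.0015],[-0.0314,-0.1017,0.06],0],
  [[0,0,-0.0015],[-0.0314,-0.1017,0.09],0],
  [[0,0,-0.0015],[-0.0314,-0.1017,0.1246],0],
  [[0,0,-0.0015],[-0.0314,-0.1017,0.1246],0],
  [[0,0,-0.0015],[-0.0314,-0.1017,0.1246],0],
])

```text
t: 2.5
eef_pos: [509.5, -230.6, 90.3]
tcp_rot: [3.141, -0.001, 3.02]
ft_force: [0.1, 0.8, 1.0]
opening: 1.0
```

Run:
```python
from h import *
st(); mv(509.3,-232.7,20,3.02)
p,d=read_camera("scene"); cv2.imwrite("pics/s1.png",cv2.resize(p[80:260,170:330],(0,0),fx=3.3,fy=3.3,interpolation=cv2.INTER_CUBIC))
```

```text
t 2.5 pos [ 509.5 -230.6   90.3] rot [ 3.1411e+00 -9.0000e-04  3.0204e+00] F [0.1 0.8 1. ] open 1.0 q [-0.54  0.56  1.84  0.    0.74 -1.99]
rz 0.0004  t -0.0000 -0.0021 0.0703
```

View pics/s1.png

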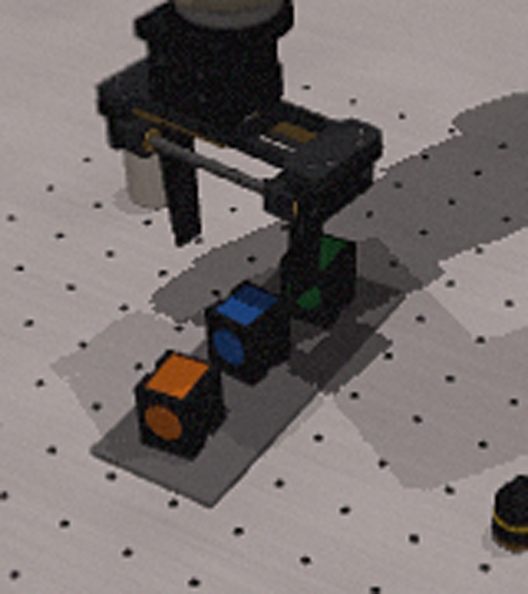

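>>> arm_command([
  [[0,0,0],[0,0,0.03],0],
  [[0,0,0],[0,0,0.05],0],
  [[0,0,0],[0,0,0.066],0],
  [[0,0,0],[0,0,0.068],0],
  [[0,0,0],[0,0,0.068],0],
])

```text
t: 3.05
eef_pos: [510.1, -230.9, 23.3]
tcp_rot: [-3.141, 0.001, 3.02]
ft_force: [0.3, 0.7, 0.6]
opening: 1.001
```

Run:
```python
from h import *
st(); mv(509.3,-232.7,22,3.02)
```

```text
t 3.05 pos [ 510.1 -230.9   23.3] rot [-3.1411e+00  1.4000e-03  3.0203e+00] F [0.3 0.7 0.6] open 1.001 q [-0.54  0.66  1.88  0.    0.59 -1.99]
rz 0.0003  t 0.0006 -0.0019 0.0013
```

>>> arm_command([
  [[0,0,0],[0.0005,-0.0018,0],0],
  [[0,0,0],[0.0005,-0.0018,0],255],
  [[0,0,0],[0.0005,-0.0018,0],255],
  [[0,0,0],[0.0005,-0.0018,0],255],
  [[0,0,0],[0.0005,-0.0018,0],255],
  [[0,0,0],[0.0005,-0.0018,0],255],
  [[0,0,0],[0.0005,-0.0018,0],255],
  [[0,0,0],[0.0005,-0.0018,0],255],
])

```text
t: 3.85
eef_pos: [508.8, -232.3, 22.0]
tcp_rot: [3.141, -0.0, 3.02]
ft_force: [0.4, -0.2, 0.2]
opening: 0.469
```

>>> arm_command([
  [[0,0,0],[0,0,0],255],
  [[0,0,0],[0,0,0],255],
  [[0,0,0],[0,0,0],255],
])

```text
t: 4.15
eef_pos: [508.8, -232.2, 22.0]
tcp_rot: [3.141, -0.0, 3.02]
ft_force: [-0.5, 1.1, 0.3]
opening: 0.418
```

>>> arm_command([
  [[0,0,0],[0,0,-0.03],255],
  [[0,0,0],[0,0,-0.07],255],
  [[0,0,0],[0,0,-0.11],255],
  [[0,0,0],[0,0,-0.13],255],
  [[0,0,0],[0,0,-0.13],255],
])

```text
t: 4.65
eef_pos: [509.7, -232.9, 154.7]
tcp_rot: [-3.14, 0.005, 3.02]
ft_force: [0.2, 0.8, -1.3]
opening: 0.42
```

Run:
```python
from h import *
st(); mv(455.7,196.2,152,2.764)
p,d=read_camera("scene"); cv2.imwrite("pics/s2.png",cv2.resize(p[40:260,170:330],(0,0),fx=2.7,fy=2.7,interpolation=cv2.INTER_CUBIC))
```

```text
t 4.65 pos [ 509.7 -232.9  154.7] rot [-3.1396  0.0045  3.0204] F [ 0.2  0.8 -1.3] open 0.42 q [-0.55  0.47  1.79  0.    0.88 -2.  ]
rz 0.2564  t 0.1055 0.4194 0.0027
```

View pics/s2.png

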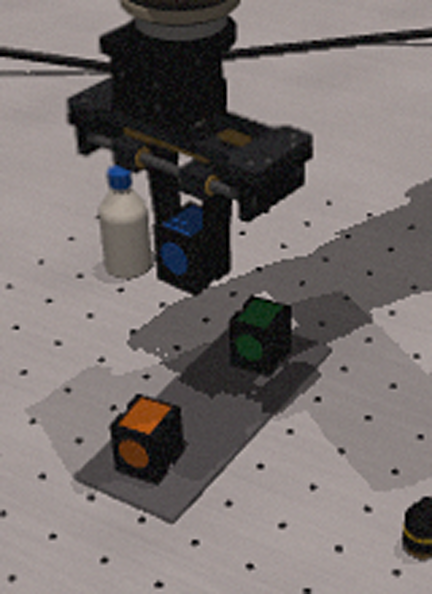

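The blue cube is held upright between the fingers (about pixel 190,245 in the crop); green and orange cubes and the bottle are unmoved. Carry to above the shelf.

>>> arm_command([
  [[0,0,0.03],[0.013,0.052,0],255],
  [[0,0,0.06],[0.03,0.09,0],255],
  [[0,0,0.1],[0.04,0.13,0],255],
  [[0,0,0.13],[0.05,0.17,0],255],
  [[0,0,0.16],[0.06,0.21,0],255],
  [[0,0,0.19],[0.07,0.25,0],255],
  [[0,0,0.22],[0.08,0.29,0],255],
  [[0,0,0.2564],[0.09,0.33,0],255],
])

```text
t: 5.5
eef_pos: [458.2, 107.6, 150.4]
tcp_rot: [-3.14, -0.002, 2.762]
ft_force: [0.8, -0.8, -1.4]
opening: 0.418
```

Run:
```python
from h import *
st(); mv(455.7,196.2,152,2.764)
```

```text
t 5.5 pos [458.2 107.6 150.4] rot [-3.1405e+00 -2.4000e-03  2.7624e+00] F [ 0.8 -0.8 -1.4] open 0.418 q [ 0.09  0.36  2.    0.    0.78 -1.1 ]
rz -0.0016  t 0.0351 0.0814 -0.0016
```

>>> arm_command([
  [[0,0,-0.0016],[0.0175,0.041,0],255],
  [[0,0,-0.0016],[0.0351,0.0814,0],255],
  [[0,0,-0.0016],[0.0351,0.0814,0.03],255],
  [[0,0,-0.0016],[0.0351,0.0814,0.07],255],
  [[0,0,-0.0016],[0.0351,0.0814,0.095],255],
  [[0,0,-0.0016],[0.0351,0.0814,0.1],255],
  [[0,0,-0.0016],[0.0351,0.0814,0.1],255],
  [[0,0,-0.0016],[0.0351,0.0814,0.1],255],
])

```text
t: 6.3
eef_pos: [457.0, 194.7, 52.5]
tcp_rot: [3.141, 0.0, 2.765]
ft_force: [0.2, -1.2, -0.7]
opening: 0.42
```

Run:
```python
from h import *
st(); mv(455.7,196.2,30,2.764)
p,d=read_camera("scene"); cv2.imwrite("pics/s3.png",cv2.resize(p[150:300,350:500],(0,0),fx=3.5,fy=3.5,interpolation=cv2.INTER_CUBIC))
```

```text
t 6.3 pos [457.  194.7  52.5] rot [3.1413e+00 3.0000e-04 2.7653e+00] F [ 0.2 -1.2 -0.7] open 0.42 q [ 0.27  0.56  2.02  0.    0.56 -0.92]
rz 0.0013  t 0.0018 0.0009 0.0225
```

View pics/s3.png

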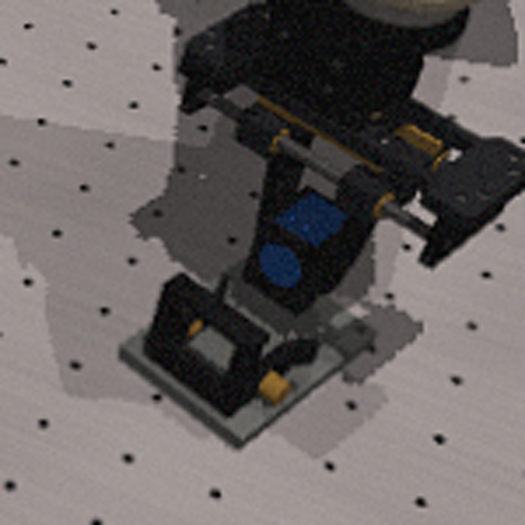

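>>> arm_command([
  [[0,0,0],[0.001,0.001,0.01],255],
  [[0,0,0],[0.001,0.001,0.018],255],
  [[0,0,0],[0.001,0.001,0.023],255],
  [[0,0,0],[0.001,0.001,0.0235],255],
  [[0,0,0],[0.001,0.001,0.0235],255],
])

```text
t: 6.85
eef_pos: [456.1, 196.1, 28.3]
tcp_rot: [-3.141, -0.0, 2.766]
ft_force: [0.2, 0.9, -1.2]
opening: 0.413
```

Run:
```python
from h import *
st()
```

```text
t 6.85 pos [456.1 196.1  28.3] rot [-3.1415e+00 -3.0000e-04  2.7655e+00] F [ 0.2  0.9 -1.2] open 0.413 q [ 0.27  0.6   2.04  0.    0.5  -0.92]
```

>>> arm_command([
  [[0,0,0],[0,0,0.0005],255],
  [[0,0,0],[0,0,0.0007],255],
  [[0,0,0],[0,0,0.0007],120],
  [[0,0,0],[0,0,0.0007],80],
  [[0,0,0],[0,0,0.0007],80],
  [[0,0,0],[0,0,0.0007],80],
  [[0,0,0],[0,0,0.0007],80],
])

```text
t: 7.55
eef_pos: [456.2, 196.1, 27.9]
tcp_rot: [3.141, 0.0, 2.766]
ft_force: [-0.9, 0.6, -1.0]
opening: 0.68
```

>>> arm_command([
  [[0,0,0],[0,0,-0.03],80],
  [[0,0,0],[0,0,-0.07],80],
  [[0,0,0],[0,0,-0.1],80],
  [[0,0,0],[0,0,-0.1],80],
])

```text
t: 7.95
eef_pos: [457.6, 196.5, 131.2]
tcp_rot: [3.138, 0.005, 2.766]
ft_force: [-0.1, -0.1, 0.4]
opening: 0.683
```

Run:
```python
from h import *
st()
p,d=read_camera("scene"); cv2.imwrite("pics/s4.png",cv2.resize(p[150:300,350:500],(0,0),fx=3.5,fy=3.5,interpolation=cv2.INTER_CUBIC))
for a,c,px in blobs(mask(p[150:300,350:500].copy(),100,130),30):
    P=plane("scene",px+[350,150],62)[:,:2]; r=cv2.minAreaRect(P.astype(np.float32)); print(a,c+[350,150],P.mean(0),r)
```

```text
t 7.95 pos [457.6 196.5 131.2] rot [3.1378 0.0049 2.7656] F [-0.1 -0.1  0.4] open 0.683 q [ 0.27  0.42  1.96  0.    0.75 -0.92]
186 [436.67741935 221.16129032] [455.83901095 194.09327698] ((455.1476135253906, 194.19021606445312), (29.743656158447266, 37.897464752197266), 68.9973373413086)
105 [427.2952381  233.77142857] [500.54260411 187.09951907] ((500.67535400390625, 187.38980102539062), (32.55720520019531, 19.80628776550293), 35.64658737182617)
```

View pics/s4.png

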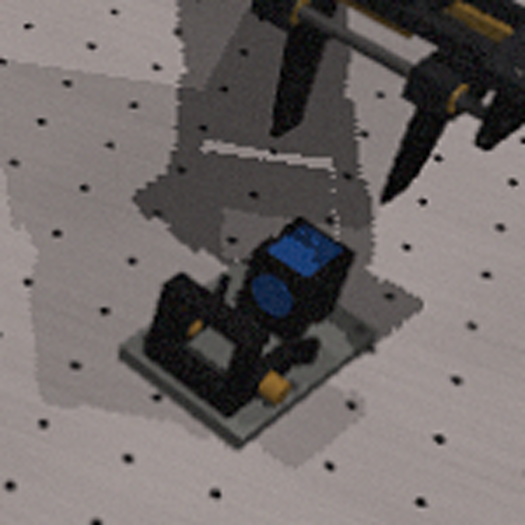

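Run:
```python
from h import *
st(); mv(413,213.3,131,2.766)
```

```text
t 8.0 pos [456.9 196.3 129.4] rot [3.1393e+00 3.0000e-03 2.7655e+00] F [-1.   0.3  0. ] open 0.69 q [ 0.27  0.43  1.96  0.    0.75 -0.92]
rz -0.0005  t 0.0471 -0.0003 -0.0016
```

>>> arm_command([
  [[0,0,0],[0.04,0,0],255],
  [[0,0,0],[0.06,0,0],255],
  [[0,0,0],[0.06,0,0],255],
  [[0,0,0],[0.06,0,0],255],
  [[0,0,0],[0.06,0,0],255],
  [[0,0,0],[0.06,0,0],255],
  [[0,0,0],[0.06,0,0],255],
  [[0,0,0],[0.06,0,0],255],
])

```text
t: 8.8
eef_pos: [400.7, 218.0, 127.8]
tcp_rot: [3.142, 0.0, 2.765]
ft_force: [-0.1, 0.1, -1.0]
opening: 0.07
```

Run:
```python
from h import *
st()
for n in("top","scene"):
    p,d=read_camera(n); np.savez(f"pics/{n}5.npz",p=p,d=d)
    x0,x1,y0,y1=(120,240,190,310) if n=="top" else (350,500,150,300)
    q=p[y0:y1,x0:x1].copy(); cv2.imwrite(f"pics/{n}5.png",cv2.resize(q,(0,0),fx=3.5,fy=3.5,interpolation=cv2.INTER_CUBIC))
    for a,c,px in blobs(mask(q,100,130),30):
        P=plane(n,px+[x0,y0],62)[:,:2]; print(n,a,c+[x0,y0],P.mean(0),cv2.minAreaRect(P.astype(np.float32)))
    for a,c,px in blobs(mask(q,10,30,120,60),4): print('brass',a,plane(n,[c+[x0,y0]],22)[0])
```

```text
t 8.8 pos [400.7 218.  127.8] rot [3.1415 0.     2.7651] F [-0.1  0.1 -1. ] open 0.07 q [ 0.35  0.38  2.06  0.    0.7  -0.84]
top 155 [166.12903226 258.89032258] [455.95697118 194.81632202] ((456.0747375488281, 194.8039093017578), (28.896554946899414, 37.00789260864258), 68.00291442871094)
brass 18 [530.67186441 208.27373111  22.        ]
brass 19 [502.80445474 138.70422458  22.        ]
scene 193 [436.79792746 221.05699482] [455.40881765 194.22638116] ((455.1401672363281, 194.26422119140625), (29.76702117919922, 38.052215576171875), 68.66462707519531)
scene 105 [427.22857143 233.80952381] [500.70946119 187.01305956] ((500.6756896972656, 187.38961791992188), (32.557315826416016, 19.806047439575195), 35.642669677734375)
brass 6 [111.87511412 194.58416204  22.        ]
brass 5 [101.26794248 236.40967304  22.        ]
brass 6 [122.08664121 233.08359261  22.        ]
brass 13 [506.33326048 153.02101625  22.        ]
brass 56 [528.41399696 206.09952436  22.        ]
```

View pics/top5.png

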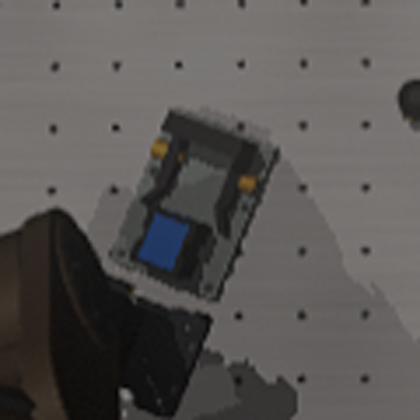

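View pics/scene5.png

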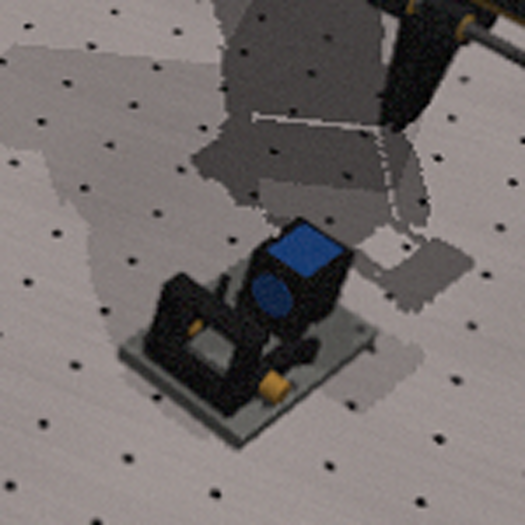

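>>> arm_command([
  [[0,0,0],[0,0,0.04],255],
  [[0,0,0],[0,0,0.08],255],
  [[0,0,0],[0,0,0.105],255],
  [[0,0,0],[0,0,0.11],255],
  [[0,0,0],[0,0,0.11],255],
  [[0,0,0],[0,0,0.11],255],
])

```text
t: 9.5
eef_pos: [400.9, 218.3, 18.8]
tcp_rot: [3.141, 0.001, 2.766]
ft_force: [-0.3, -0.1, 0.3]
opening: 0.005
```

>>> arm_command([
  [[0,0,0],[-0.012,0,0],255],
  [[0,0,0],[-0.02,0,0],255],
  [[0,0,0],[-0.023,0,0],255],
  [[0,0,0],[-0.026,0,0],255],
  [[0,0,0],[-0.03,0,0],255],
  [[0,0,0],[-0.034,0,0],255],
  [[0,0,0],[-0.038,0,0],255],
  [[0,0,0],[-0.042,0,0],255],
])

```text
t: 10.3
eef_pos: [439.6, 202.6, 17.8]
tcp_rot: [-3.142, -0.0, 2.766]
ft_force: [-4.6, 3.5, 3.6]
opening: 0.002
```

```bash
cat >> h.py <<'E'
def look(k):
    s=st(); print('lane x,y of TCP',np.round([(s['eef_pos'][:2]-[517,171.8])@[.9287,-.3709],(s['eef_pos'][:2]-[517,171.8])@[.3709,.9287]],1))
    for n in("scene","top"):
        p,d=read_camera(n)
        x0,x1,y0,y1=(120,240,190,310) if n=="top" else (350,500,150,300)
        q=p[y0:y1,x0:x1].copy(); cv2.imwrite(f"pics/{n}{k}.png",cv2.resize(q,(0,0),fx=3.5,fy=3.5,interpolation=cv2.INTER_CUBIC))
        for a,c,px in blobs(mask(q,100,130),30):
            P=plane(n,px+[x0,y0],62)[:,:2]; r=cv2.minAreaRect(P.astype(np.float32)); e=P.mean(0)-[517,171.8]
            print(n,a,P.mean(0).round(1),np.round(r[1],1),round(r[2],1),'lane',np.round([e@[.9287,-.3709],e@[.3709,.9287]],1))
E
python3 -c "
from h import *
look(6)"
```

```text
t 10.3 pos [439.6 202.6  17.8] rot [-3.1415e+00 -3.0000e-04  2.7656e+00] F [-4.6  3.5  3.6] open 0.002 q [ 0.3   0.61  2.07  0.    0.46 -0.9 ]
lane x,y of TCP [-83.3  -0.1]
scene 189 [470.  188.4] [30.  36.6] 68.2 lane [-49.8  -2.1]
scene 102 [513.9 181.8] [29.6 21.4] 56.3 lane [-6.7  8.2]
top 42 [478.4 179.2] [24.2 16. ] 0.8 lane [-38.6  -7.5]
```

View pics/scene6.png

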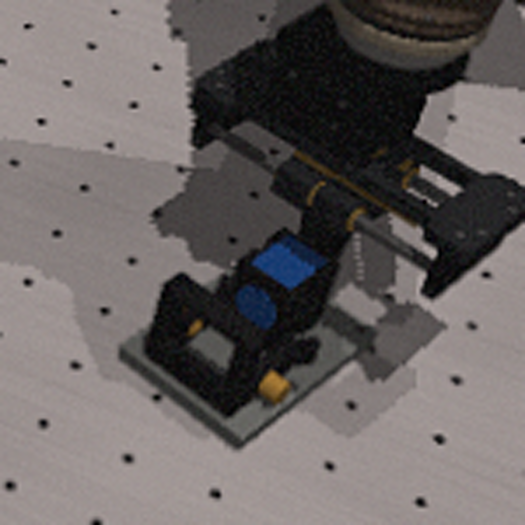

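>>> arm_command([
  [[0,0,0],[-0.004,0,0],255],
  [[0,0,0],[-0.008,0,0],255],
  [[0,0,0],[-0.011,0,0],255],
  [[0,0,0],[-0.014,0,0],255],
  [[0,0,0],[-0.017,0,0],255],
  [[0,0,0],[-0.02,0,0],255],
])

```text
t: 11.0
eef_pos: [458.3, 195.2, 17.8]
tcp_rot: [3.142, 0.0, 2.765]
ft_force: [0.2, 0.0, -0.5]
opening: 0.002
```

```bash
python3 -c "
from h import *
look(7)"
```

```text
t 11.0 pos [458.3 195.2  17.8] rot [3.1415e+00 1.0000e-04 2.7655e+00] F [ 0.2  0.  -0.5] open 0.002 q [ 0.27  0.62  2.04  0.    0.48 -0.92]
lane x,y of TCP [-63.2  -0. ]
scene 200 [489.4 181.4] [30.  37.3] 68.7 lane [-29.2  -1.3]
top 32 [498.1 171. ] [16.9 16.7] 63.8 lane [-17.3  -7.7]
```

View pics/scene7.png

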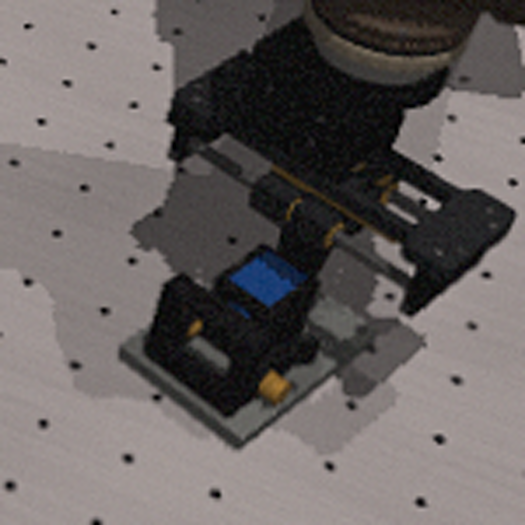

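>>> arm_command([
  [[0,0,0],[-0.003,0,0],255],
  [[0,0,0],[-0.006,0,0],255],
  [[0,0,0],[-0.009,0,0],255],
  [[0,0,0],[-0.012,0,0],255],
  [[0,0,0],[-0.015,0,0],255],
])

```text
t: 11.6
eef_pos: [471.9, 189.9, 17.8]
tcp_rot: [-3.141, -0.0, 2.766]
ft_force: [-2.1, 1.7, 1.0]
opening: 0.008
```

>>> arm_command([
  [[0,0,0],[-0.003,0,0],255],
  [[0,0,0],[-0.006,0,0],255],
  [[0,0,0],[-0.009,0,0],255],
  [[0,0,0],[-0.011,0,0],255],
])

```text
t: 12.0
eef_pos: [482.8, 185.6, 17.8]
tcp_rot: [3.141, 0.001, 2.765]
ft_force: [-0.4, -0.7, 0.1]
opening: 0.004
```

```bash
python3 -c "
from h import *
look(8)"
```

```text
t 12.0 pos [482.8 185.6  17.8] rot [3.1413e+00 6.0000e-04 2.7654e+00] F [-0.4 -0.7  0.1] open 0.004 q [ 0.24  0.64  1.99 -0.    0.51 -0.96]
lane x,y of TCP [-36.8   0.1]
scene 150 [509.2 174. ] [29.8 27.1] 69.9 lane [-8.1 -0.9]
scene 96 [556.6 165.9] [27.8 18.7] 17.8 lane [38.9  9.2]
```

View pics/scene8.png

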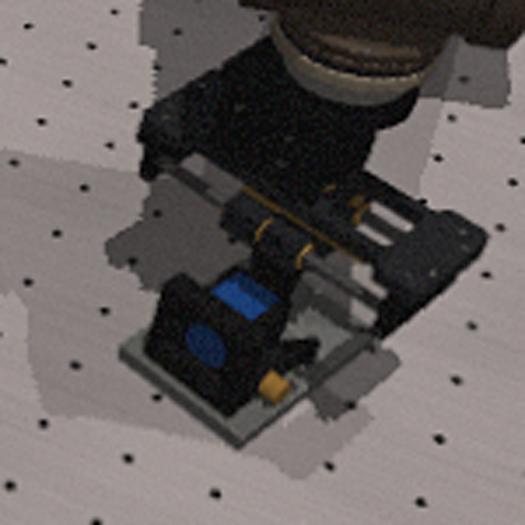

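>>> arm_command([
  [[0,0,0],[-0.001,0,0],255],
  [[0,0,0],[-0.002,0,0],255],
  [[0,0,0],[-0.003,0,0],255],
])

```text
t: 12.4
eef_pos: [485.0, 184.7, 17.9]
tcp_rot: [-3.142, -0.0, 2.766]
ft_force: [-1.9, 1.2, 0.3]
opening: 0.002
```

>>> arm_command([
  [[0,0,0],[-0.0007,0,0],255],
  [[0,0,0],[-0.0014,0,0],255],
  [[0,0,0],[-0.0014,0,0],255],
])

```text
t: 12.7
eef_pos: [485.3, 184.5, 17.9]
tcp_rot: [-3.141, -0.002, 2.766]
ft_force: [-5.9, 4.9, 4.8]
opening: 0.003
```

```bash
python3 -c "
from h import *
look(9)"
```

```text
t 12.7 pos [485.3 184.5  17.9] rot [-3.1409e+00 -1.9000e-03  2.7655e+00] F [-5.9  4.9  4.8] open 0.003 q [ 0.24  0.64  1.99  0.    0.52 -0.96]
lane x,y of TCP [-34.2  -0. ]
scene 133 [510.1 173.5] [29.8 24.4] 68.3 lane [-7. -1.]
scene 91 [558.3 165.3] [28.8 17. ] 58.2 lane [40.7  9.3]
```

>>> arm_command([
  [[0,0,0],[-0.0005,0,0],255],
  [[0,0,0],[-0.001,0,0],255],
  [[0,0,0],[-0.001,0,0],255],
])

```text
t: 13.1
eef_pos: [485.2, 184.4, 17.9]
tcp_rot: [-3.14, -0.003, 2.766]
ft_force: [-11.1, 9.7, 7.3]
opening: 0.005
```

```bash
python3 -c "
from h import *
look(10)"
```

```text
t 13.1 pos [485.2 184.4  17.9] rot [-3.1403 -0.0034  2.7658] F [-11.1   9.7   7.3] open 0.005 q [ 0.24  0.64  1.98  0.    0.52 -0.96]
lane x,y of TCP [-34.2  -0.1]
scene 133 [510.3 173.4] [30.  24.3] 67.4 lane [-6.8 -1. ]
scene 88 [558.4 165.1] [27.9 17. ] 58.2 lane [40.9  9.2]
```

View pics/scene10.png

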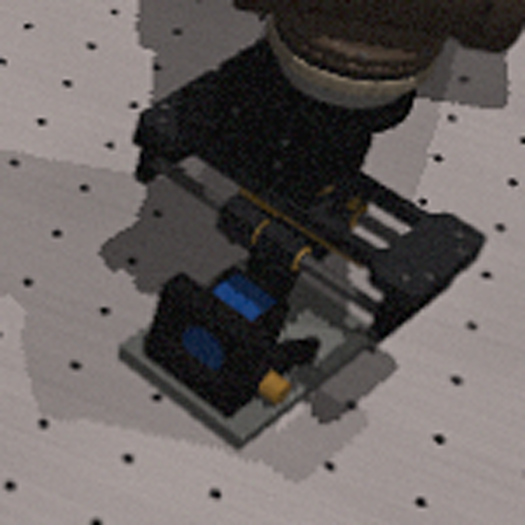

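>>> arm_command([
  [[0,0,0],[0.003,0,0],255],
  [[0,0,0],[0.01,0,0],255],
  [[0,0,0],[0.03,0,0],255],
  [[0,0,0],[0.06,0,0],255],
  [[0,0,0],[0.09,0,0],255],
  [[0,0,0],[0.09,0,0],255],
])

```text
t: 13.8
eef_pos: [400.3, 217.3, 17.9]
tcp_rot: [-3.14, -0.002, 2.767]
ft_force: [0.7, -1.0, 0.1]
opening: 0.008
```

Run:
```python
from h import *
look(11)
u=np.array([.9287,-.3709]);v=np.array([.3709,.9287])
for n in("scene","top"):
    x0,x1,y0,y1=(120,240,190,310) if n=="top" else (350,500,150,300)
    for k,p in(("shelf",np.load(f"pics/{n}5.npz")['p']),("now",read_camera(n)[0])):
        q=p[y0:y1,x0:x1].copy()
        for a,c,px in blobs(mask(q,100,130),30)[:1]:
            P=plane(n,px+[x0,y0],62)[:,:2]-[517,171.8]; X=P@u;Y=P@v
            # mean rear edge over lateral bins
            mid=abs(Y-np.median(Y))<10
            bins=np.round(Y[mid]/2.5); re=np.mean([X[mid][bins==b].min() for b in set(bins)])
            print(n,k,'rear edge',re.round(1),'min/max',X.min().round(1),X.max().round(1),'Ymean',Y.mean().round(1),'Yrange',Y.min().round(1),Y.max().round(1))
```

```text
t 13.8 pos [400.3 217.3  17.9] rot [-3.1400e+00 -1.8000e-03  2.7674e+00] F [ 0.7 -1.   0.1] open 0.008 q [ 0.35  0.59  2.14  0.    0.41 -0.84]
lane x,y of TCP [-125.2   -1. ]
scene 147 [509.4 173.9] [30.  26.2] 67.6 lane [-7.9 -0.9]
scene 86 [558.2 164.9] [28.8 16.9] 58.2 lane [40.8  8.9]
top 131 [514. 173.] [28.4 32.5] 67.4 lane [-3.3  0. ]
scene shelf rear edge -83.5 min/max -84.7 -46.7 Ymean -2.0 Yrange -17.0 12.9
scene now rear edge -17.9 min/max -21.1 5.2 Ymean -0.9 Yrange -16.1 14.0
top shelf rear edge -82.4 min/max -83.6 -46.6 Ymean -1.3 Yrange -15.6 13.3
top now rear edge -17.8 min/max -19.3 13.2 Ymean 0.0 Yrange -14.0 14.4
```

View pics/scene11.png

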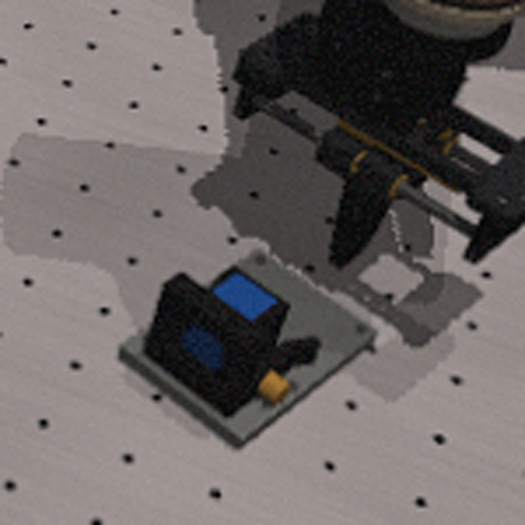

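View pics/top11.png

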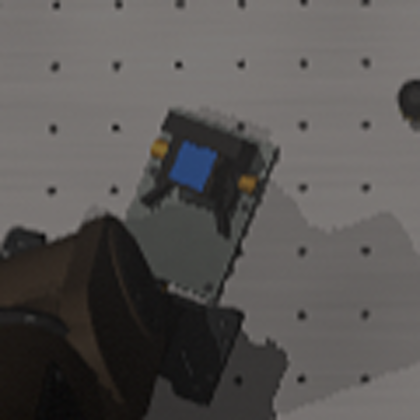

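>>> arm_command([
  [[0,0,0],[0,0,-0.04],255],
  [[0,0,0],[0,0,-0.09],255],
  [[0,0,0],[0,0,-0.14],255],
  [[0,0,0],[0,0,-0.18],255],
  [[0,0,0],[0,0,-0.18],255],
  [[0,0,0],[0,0,-0.18],255],
])

```text
t: 14.6
eef_pos: [404.3, 216.6, 198.5]
tcp_rot: [3.14, 0.002, 2.765]
ft_force: [-0.4, -0.1, -1.0]
opening: 0.004
```

Run:
```python
from h import *
look(12)
for n in("top","scene"):
    p=read_camera(n)[0]; cv2.imwrite(f"pics/{n}_end.png",p)
    d=cv2.absdiff(p,np.load(f"pics/{n}0.npz")['p']).max(2)
    for col,lo,hi in(("green",50,85),("orange",5,20)):
        for a,c,px in blobs(mask(p,lo,hi),100)[:]:
            if 200<c[0]<340 and 140<c[1]<280: print(n,col,c.round(1),plane(n,px,56).mean(0).round(1))
```

```text
t 14.6 pos [404.3 216.6 198.5] rot [3.1400e+00 1.8000e-03 2.7647e+00] F [-0.4 -0.1 -1. ] open 0.004 q [ 0.35  0.28  1.97 -0.    0.89 -0.85]
lane x,y of TCP [-121.3   -0.2]
scene 144 [509.5 173.9] [29.4 26.4] 69.7 lane [-7.7 -0.8]
scene 88 [558.5 165.2] [28.8 17. ] 58.2 lane [41.   9.2]
top 126 [514.4 173. ] [28.4 31.5] 67.4 lane [-2.8  0.1]
top green [323.6 266.8] [ 430.4 -222.5   56. ]
top orange [325.3 204.8] [ 596.3 -231.    56. ]
scene green [266.  155.4] [ 429.1 -222.7   56. ]
scene orange [223.4 193.5] [ 595.  -231.2   56. ]
```

View pics/scene_end.png

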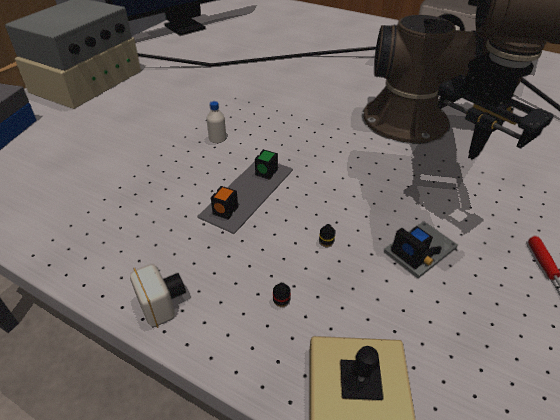

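The end view shows the blue cube seated under the bridge at about (415,243). Green, orange, both objectives and the bottle are where they started, and the arm is clear. I'm handing in.

```bash
python3 -c "
from cell import env
print(env.job_done())"
```

```text
the job is handed in; nothing more can be done
None
```

I placed the blue cube upright on the loading shelf, let go, pushed it along the lane with closed fingers, then backed off, raised the arm and handed in at about 15 s. No verdict was reported, and I had no ball-joint readings, so the click home is inferred from the checks below.

- **Seating:** At the end of the push the tool stopped moving while the force rose from about 9 N to 16 N, which fits the end stop. After I backed off, both cameras put the cube's centre within about 1 mm of home along the lane.
- **Alignment:** Across the lane the cameras read 0 mm (top) and -0.8 mm (scene) against my averaged estimate of home. The cube's yaw was within about 2° of the lane's in both views.
- **Disagreements:** The two cameras' estimates of the bay differ by about 2 mm along the lane, so the last millimetre rests partly on the stop contact. The contact force at the stop also had a sideways part (about 5 N) and an upward part (about 7 N) that I did not explain.
- **Other objects:** The green and orange cubes read within 1 mm of where they started. The objectives and the bottle look unmoved in the last picture, but I did not measure them.

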